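# Seat a jukebox relay and flip its hold-down bail over it

## Task

One of the three relay cans on the control chassis has worked up out of its socket, and its wire hold-down bail is thrown back. Press that can fully home in its socket, then push its bail over until it stands upright across the top of the can against its stop. Do it all by pushing: do not grip or pull up the can or the bail, and leave the other two relays and everything else on the bench as they are.

Things in the scene. Friction and masses are not known exactly. Their poses are not given: they have to be found in the camera images.
- relay_a: fixed socket of the relay to be worked on: black block 52 x 50 x 18 mm on the deck of the chassis (deck 40 mm above the bench). Origin at the centre of its underside, on the deck; z up. Its y axis runs along the row of relays; its bail opens toward its +x side. The bail's hinge axis is parallel to y and passes 12 mm above the origin.
- can_a (a joint): how far the can to be worked on stands proud of home, m: 0 = home, 0.006 to 0.010 at the start. It slides vertically, stays where left (about 6 N of friction); a press of 8 to 15 N on its top moves it. Silver cylinder, 40 mm in diameter, domed; home, its top is 85 mm above relay_a's origin (125 mm above the bench). Proud by more than about 2 mm, it blocks its bail.
- can_a_top (a point): centre of the domed top of that can.
- bail_a (a joint): lean of the bail to be worked on, rad: 0 = upright over the can, at its stop; grows toward relay_a's +x; 0.6 to 1.0 at the start. A U of 4 mm wire, legs 60 mm apart beside the can, crossbar 77 mm from the hinge axis, a flat finger tab standing on its middle. Stays at any angle (0.04 N m of friction, under 1 N at the tab). Upright it clears the seated can by 2 mm.
- bail_a_tab (a point): middle of the outer edge of that finger tab, 96 mm from the hinge axis; the tab is 24 mm wide, 2.4 mm thick and stands 19 mm out from the crossbar.
- relay_b: fixed socket of a second, identical relay in the same row, seated and latched; leave alone. Neighbouring sockets are 100 mm apart; the three change places.
- relay_c: fixed socket of the third, identical relay, seated and latched; leave alone.
- bail_b (a joint): lean of relay_b's bail, rad, 0 = latched, upright over its can; tab edge then 108 mm above the origin of relay_b.
- bail_c (a joint): lean of relay_c's bail, as bail_b.
- can_b (a joint): how far relay_b's can stands proud, m; 0 = home.
- can_c (a joint): how far relay_c's can stands proud, m; 0 = home.
- chassis: fixed grey steel control chassis, 120 x 340 x 40 mm (x, y, z), carrying the three relays in a row along its y; origin at the centre of its underside.
- lens: loose amber half-round lens, 180 x 53 x 26 mm, long along its x, beyond the chassis; bystander. Origin at its underside.
- clamp: loose black record clamp, disc 78 mm in diameter with a knob, 34 mm high, on the robot's side of the chassis; bystander. Origin at the centre of its underside.
- coin_tray: loose copper coin tray, 180 x 120 x 30 mm, on the left; bystander. Origin at the centre of its underside.
- screwdriver: loose screwdriver with a wooden handle, 190 mm long along its x, beyond the chassis near the far edge; bystander.
- screw_tin: loose round steel screw tin, 68 mm in diameter, 26 mm high, on the right; bystander. Origin at the centre of its underside.
- carriage_top (a point): centre of the top of the steel carriage, 35 mm above the bench, on the low chrome slide rail (340 mm long) on the right; bystander.

How it is judged:
On the way, in this order (a step that is already met when the one before it is completed fails the run):
1. the proud relay can is pressed fully home (value of joint can_a below 0.002 m), for 0.2 s.
2. its bail is pushed upright over the can (value of joint bail_a below 0.09 rad), for 0.2 s.
At the end, for the whole second after the job is handed in: The can is home within 2 mm and its bail upright over it within 0.09 rad (about 5 degrees) of its stop; the other two cans are still home and their bails still upright, within the same limits (value of joint each of can_a, can_b, can_c below 0.002 m and value of joint each of bail_a, bail_b, bail_c below 0.09 rad); the robot touches nothing.
It fails at once if the relay can to be seated was pulled up out of its socket instead of pressed (value of joint can_a above 0.0125 m).
It fails at once if the relay can was taken between the fingers (horizontal distance between the grasp point and can_a_top below 0.02 m and z of the grasp point in the frame of can_a_top below 0.005 m).
It fails at once if the bail's tab was taken between the fingers (distance between the grasp point and bail_a_tab below 0.009 m).
It fails at once if another relay was unlatched or pulled up (value of joint any of bail_b, bail_c above 0.15 rad or value of joint any of can_b, can_c above 0.003 m).
It fails at once if something else on the bench was moved (more than 15 mm) (distance of any of lens, clamp, coin_tray, screwdriver, screw_tin, carriage_top from where it was at the start of the episode above 0.015 m).
It also fails if it takes over 38 s, if anything falls off the work surface, if the arm or the gripper's body presses on something with over 40 N, if the wrist force passes 120 N, or if a joint passes its speed limit or range.

## Robot

A 6-joint arm with a two-finger parallel gripper is mounted at the origin on the work surface. World frame = base frame: x ahead of the robot, y to its left, z up, the work surface at z = 0. Lengths are in m, angles in rad, forces in N, time in s.
With the tool pointing down it reaches from about 0.325 to 0.85 m from the base axis. Payload 15.5 kg.
Tool frame: the origin (TCP) lies midway between the tips of the shut fingers; the grasp point (between the pads) lies 19 mm behind it; z points along the fingers, x is the direction in which the jaws open and shut, and the axes are right-handed (so a half turn about z gives the same grasp; the last joint's range is limited). The gripper opens to 91 mm and grips with 3 to 60 N. Pads are 32 mm wide; open, the fingers measure 118 mm over their backs; the gripper's body (76 mm by 178 mm) begins 60 mm behind the grasp point.
Start: joints at [-1.286, 0.494, 1.345, -0, 1.302, -0.096], TCP at [0.232, -0.58, 0.214] pointing down, gripper open.
Joint ranges: [-2.91, 2.91], [-0.82, 2.16], [0.22, 2.67], [-1.22, 4.37], [0.12, 2.79], [-3.08, 3.08]. Speed limits (rad/s): [1.89, 1.89, 2.57, 3.01, 3.01, 3.01].

## Interface

Orientations are given as a unit quaternion [x, y, z, w].
In Python, from rig import bot gives the robot as it stands.
- The arm moves only by the tool play_rows, never from a script. Its arguments are lists of equal length, an entry for each row: "claw": the opening, from 0 (shut) to 1 (fully open); "translation": the shift along the tool's x, y, z in cm, a list of three; "yaw": the turn about the tool's z in rad. In form: {"claw": [claw, ...], "translation": [[tx, ty, tz], ...], "yaw": [yaw, ...]}. A call has 1 to 10 rows; each row shifts and turns the commanded pose from where the row before left it, along the tool's axes as they then stand; what a row does not reach is not made up. A row lasts 1/12 s, in which the tool goes at most 41.7 mm and 7.16 degrees, less where a joint would pass 70% of its speed; a pose out of reach is approached as far as the arm can. A call is refused whole if a number of a shift passes 4.17 or a number of a turn 0.125, either way. A call with a gripper value outside its range is refused whole. The fingers move at their own pace and stop on an object; "squeeze" is the grip in N (left out, the last holds). Time passes only in rows, so rows that do not move let the fingers close. It gives the time, the measured TCP pose, the force and the opening at its end, in the units of the state.
- bot.state(): the state, without advancing time (a new reading comes with each control period).
- bot.camera(name): name is "scene" or "side" or "wrist"; returns a dict with "image" (420x560x3 uint8, red, green, blue), "depth" (420x560 float32, m along the optical axis (not along the pixel's ray), 0 where there is no reading), "mtx" (3x3 intrinsics, pixels), "R" (3x3) and "t" (3): a world point X has camera coordinates R X + t; the wrist camera has in their place "tool_from_camera" (4x4, takes a point from camera to tool coordinates, whose origin is the TCP and whose axes are the tool frame's). Camera axes: x right, y down, z forward; pixel columns grow to the right and rows downward; lengths in m; the calibration is good to about 2 mm. A picture is of the moment at which its call begins: read the wrist's pose just before it.
- bot.finish_job(): hands the job in, once; it reports no verdict.
Trained networks look in a picture, given as the dict that the camera call returned (one of the last four; its "shot" number tells which), for a name from the list of things; names that differ only in an ending like _2 or _b are one class to them, and where a whole thing is asked for, a point or a joint stands for the part that bears it (a point fixed in the world has none). Each returns a list of dicts, best first, with "p" (0 to 1); they miss things now and then, are a little off and sometimes report something else, mostly with a low value. They report only what shows in the picture. A call takes as long as a camera call.
- bot.regions_of(picture, label): "mask" (420x560 bool, what is visible of it).
- bot.pinpoint(picture, label): "at" ([x, y, z] in m, in world coordinates, good to about 4 mm: a listed point, or the origin of a listed thing).
The state is a dict: "time": time; "joints": joint angles; "dq": joint speeds; "joint_efforts": joint torques, N m; "tool_pos": TCP position; "tcp_rot": TCP orientation; "force": force on the tool from outside, world axes, zero at the start; "torque": the same for the moment, N m; "finger_gap": opening from 0.0 (shut) to 1.0 (fully open).
Only numpy, scipy, OpenCV 4.12 (cv2) and the standard library are available. Lean on these libraries where they do the work, as an engineer would, in place of code of your own. Each camera call takes 0.05 s, during which the arm holds its last target.

## Working session

There is one attempt and no reset: what is moved stays moved. The work goes in short steps, Python scripts to look and compute and a tool call to move; the robot and the scene stay as the last step left them, time stands still between calls to the robot, and variables do not carry over. Pictures are saved under pics/ and viewed, and the job is handed in when it is done.

Besides the shell and the picture viewer there is one more tool, called in YAML: its name, and indented under it one key for each argument. play_rows: Moves the arm, as the interface text tells. Its arguments: {"type":"object","properties":{"claw":{"type":"array","items":{"type":"number"}},"translation":{"type":"array","items":{"type":"array","items":{"type":"number"}}},"yaw":{"type":"array","items":{"type":"number"}},"squeeze":{"type":"number"}},"required":["claw","translation","yaw"]}

```bash
mkdir -p pics; cat > h.py <<'E'
from rig import bot
import numpy as np, cv2
def save(p,n): cv2.imwrite('pics/'+n+'.png',cv2.cvtColor(p['image'],cv2.COLOR_RGB2BGR))
E
python3 - <<'E'
from h import *
print(bot.state())
for c in ['scene','side']:
    p=bot.camera(c); save(p,c+'0'); print(c,p['R'].tolist(),p['t'].tolist(),p['mtx'].tolist())
    for l in ['relay_a','can_a_top','bail_a_tab','relay_b','chassis']:
        print(l,[(np.round(d['at'],4).tolist(),round(d['p'],2)) for d in bot.pinpoint(p,l)])
E
```

```text
{'time': 0.0, 'joints': array([-1.28648244e+00,  4.94183308e-01,  1.34611512e+00,  6.38515170e-06,
        1.30250659e+00, -9.55250654e-02]), 'dq': array([-7.16567623e-05, -1.27116795e-03,  7.92952744e-04, -4.42583846e-04,
        1.23839396e-03, -4.09167071e-04]), 'joint_efforts': array([-1.95356952e-03, -8.78829432e+01, -3.81852579e+01,  7.05677737e-02,
        5.31031250e-02, -9.07337949e-05]), 'tool_pos': array([ 0.23161687, -0.58009587,  0.21334361]), 'tcp_rot': array([ 8.27879468e-01, -5.60905713e-01, -4.65168653e-04, -3.88700163e-04]), 'force': array([-0.16676351,  0.2266107 , -0.4874456 ]), 'torque': array([-0.01694508,  0.03596359, -0.02937764]), 'finger_gap': 0.996625611854985}
scene [[0.609053448126423, 0.7928498438861497, -0.021048096707836007], [0.46889923635089875, -0.38135011761580034, -0.7966841243202722], [-0.6396775777490239, 0.47535377651189764, -0.604029290416465]] [-0.34690890519282813, -0.17309661448810507, 1.5901217309558882] [[462.3197240528206, 0.0, 280.4728597992989], [0.0, 462.3197240528206, 201.43292776169187], [0.0, 0.0, 1.0]]
relay_a [([0.5298, 0.0546, 0
[... 355 characters left out ...]
0.6417420248967425, 0.007482687256569076], [-0.42048634569998355, 0.49360625425004023, -0.7612779379734568], [0.4848505441958634, -0.5869582942992398, -0.6483825341157039]] [0.45406636161504316, 0.34019643626690044, 0.924828838072197] [[436.31157137902716, 0.0, 275.7910576480783], [0.0, 436.31157137902716, 209.66910689814205], [0.0, 0.0, 1.0]]
relay_a [([0.5251, 0.0561, 0.0392], 0.94), ([0.5509, -0.0461, 0.0377], 0.8), ([0.5016, 0.1507, 0.0424], 0.79)]
can_a_top [([0.509, 0.1548, 0.1318], 0.7)]
bail_a_tab [([0.5765, 0.1712, 0.1176], 0.71)]
relay_b [([0.5251, 0.0561, 0.0392], 0.94), ([0.5509, -0.0461, 0.0377], 0.8), ([0.5016, 0.1507, 0.0424], 0.79)]
chassis [([0.5276, 0.0557, -0.0031], 0.56)]
```

View pics/scene0.png

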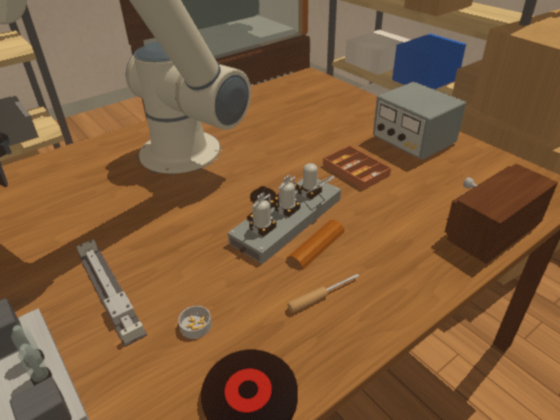

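View pics/side0.png

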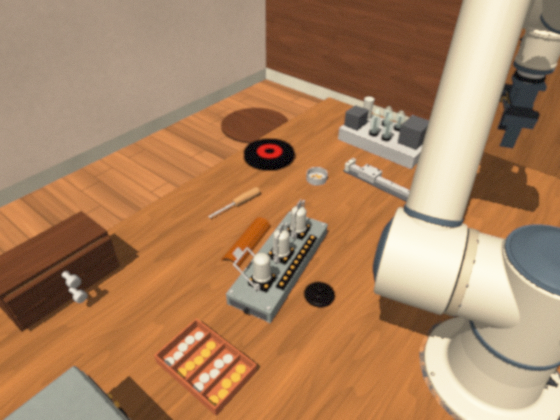

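The proud relay is the left one: in scene0 it is around pixel (310,178) with its bail thrown back at about (330,180), and in side0 around (260,265). I'll shut the fingers, align with the row, and fly to above the can.

play_rows:
  claw: [0,0,0,0,0,0,0,0,0,0]
  translation:
    - [0,0,-2]
    - [0,0,-2]
    - [-3.2,-2.15,0]
    - [-3.2,-2.15,0]
    - [-3.2,-2.15,0]
    - [-3.2,-2.15,0]
    - [-3.2,-2.15,0]
    - [-3.2,-2.15,0]
    - [-3.2,-2.15,0]
    - [-3.2,-2.15,0]
  yaw: [0.0735,0.0735,0,0,0,0,0,0,0,0]
  squeeze: 10

```text
time: 1.43
tool_pos: [0.3402, -0.29, 0.2541]
tcp_rot: [0.784, -0.62, 0.0, 0.0]
force: [1.5, 0.2, -0.4]
finger_gap: 0.3
```

play_rows:
  claw: [0,0,0,0,0,0,0,0,0,0]
  translation:
    - [-3.2,-2.15,0]
    - [-3.2,-2.15,0]
    - [-3.2,-2.15,0]
    - [-3.2,-2.15,0]
    - [-3.2,-2.15,0]
    - [-3.2,-2.15,0]
    - [-3.2,-2.15,0]
    - [-3.2,-2.15,0]
    - [0,0,0]
    - [0,0,0]
  yaw: [0,0,0,0,0,0,0,0,0,0]

```text
time: 2.27
tool_pos: [0.4487, -0.0011, 0.2539]
tcp_rot: [0.786, -0.619, 0.0, -0.0]
force: [0.4, -1.0, -0.5]
finger_gap: 0.001
```

```bash
cat >> h.py <<'E'
from scipy.spatial.transform import Rotation as Ro
def pin(p,l): return [(np.round(d['at'],4).tolist(),round(d['p'],2)) for d in bot.pinpoint(p,l)]
def totool(w):
    s=bot.state(); return Ro.from_quat(s['tcp_rot']).inv().apply(np.array(w)-s['tool_pos'])*100
E
python3 - <<'E'
from h import *
s=bot.state();print(s['time'],s['tool_pos'],Ro.from_quat(s['tcp_rot']).as_matrix().round(3),s['finger_gap'],s['force'])
for c in ['wrist','scene','side']:
    p=bot.camera(c); save(p,c+'1')
    if c=='wrist': print(p['tool_from_camera'].round(3))
    for l in ['relay_a','can_a_top','bail_a_tab']: print(c,l,pin(p,l))
E
```

```text
2.2667 [ 0.44866068 -0.00113246  0.25392916] [[ 0.235 -0.972  0.   ]
 [-0.972 -0.235  0.   ]
 [ 0.    -0.    -1.   ]] 0.0007907928757165082 [ 0.37372139 -0.97789515 -0.54840033]
[[ 1.    -0.     0.001  0.001]
 [ 0.     0.959  0.282 -0.08 ]
 [-0.001 -0.282  0.959 -0.171]
 [ 0.     0.     0.     1.   ]]
wrist relay_a [([0.5287, 0.0582, 0.0386], 0.78), ([0.503, 0.1505, 0.0395], 0.72), ([0.5479, -0.0419, 0.0377], 0.72)]
wrist can_a_top [([0.5049, 0.1545, 0.1299], 0.94)]
wrist bail_a_tab []
scene relay_a [([0.5081, 0.1517, 0.0382], 0.94), ([0.5523, -0.0418, 0.0405], 0.69), ([0.5287, 0.0551, 0.0412], 0.68), ([0.4694, 0.3812, -0.0002], 0.66)]
scene can_a_top [([0.5077, 0.1516, 0.1277], 0.83), ([0.5077, 0.1538, 0.0397], 0.15)]
scene bail_a_tab [([0.5758, 0.1668, 0.1186], 0.43)]
side relay_a [([0.5487, -0.0477, 0.037], 0.88), ([0.5052, 0.1522, 0.0408], 0.76), ([0.5254, 0.0568, 0.0407], 0.7)]
side can_a_top [([0.5052, 0.1547, 0.1282], 0.79)]
side bail_a_tab [([0.5764, 0.1701, 0.1183], 0.68)]
```

play_rows:
  claw: [0,0,0,0,0,0,0,0,0]
  translation:
    - [-2.73,-1.83,0]
    - [-2.73,-1.83,0]
    - [-2.73,-1.83,0]
    - [-2.73,-1.83,0]
    - [-2.73,-1.83,0]
    - [0,0,0]
    - [0,0,3]
    - [0,0,3]
    - [0,0,0]
  yaw: [0,0,0,0,0,0,0,0,0]

```text
time: 3.62
tool_pos: [0.5031, 0.1505, 0.1896]
tcp_rot: [0.785, -0.62, -0.002, 0.003]
force: [-1.8, -1.5, -1.6]
finger_gap: 0.002
```

```bash
python3 - <<'E'
from h import *
s=bot.state();print(s['time'],s['tool_pos'],s['force'])
for c in ['wrist','side']:
    p=bot.camera(c); save(p,c+'2')
    for l in ['relay_a','can_a_top','bail_a_tab']: print(c,l,pin(p,l))
print(totool([.5058,.1532,.13]))
E
```

```text
3.6167 [0.50313222 0.15049995 0.1896023 ] [-1.8071946  -1.52725037 -1.57623266]
wrist relay_a [([0.5285, 0.0563, 0.0403], 0.91), ([0.5505, -0.0433, 0.0396], 0.68), ([0.5064, 0.1517, 0.0397], 0.63)]
wrist can_a_top [([0.5082, 0.1514, 0.1294], 0.71)]
wrist bail_a_tab [([0.5736, 0.169, 0.1178], 0.87)]
side relay_a [([0.5036, 0.1541, 0.0424], 0.9), ([0.5239, 0.055, 0.0403], 0.82), ([0.5504, -0.0424, 0.0363], 0.74)]
side can_a_top [([0.507, 0.157, 0.1294], 0.72)]
side bail_a_tab [([0.575, 0.1701, 0.1212], 0.66)]
[-0.23089149  0.02531801  6.51098486]
```

View pics/wrist2.png

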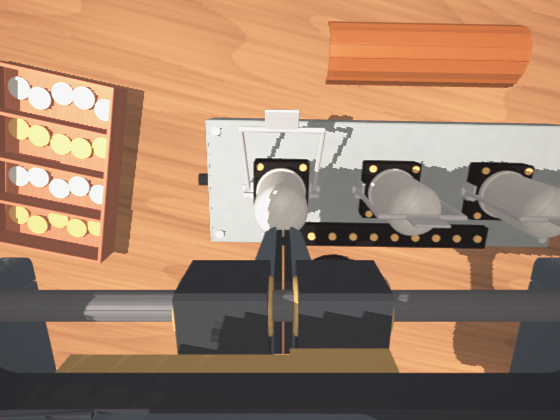

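View pics/side2.png

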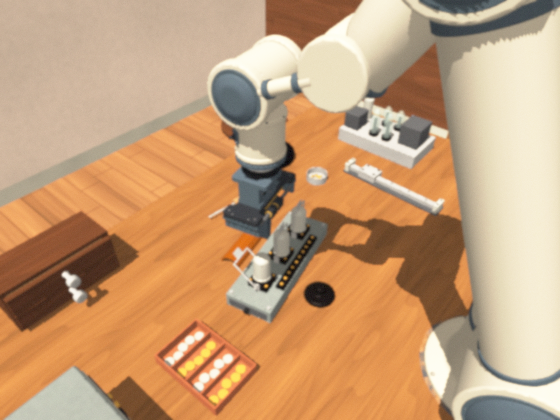

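wrist2: the can top is at about (283,205), right under the shut fingers, and the tilted bail's tab is at (282,119), clear of them. Descending.

play_rows:
  claw: [0,0,0,0,0,0]
  translation:
    - [-0.2,-0.1,2]
    - [0,0,2]
    - [0,0,1]
    - [0,0,0]
    - [0,0,0]
    - [0,0,0]
  yaw: [0,0,0,0,0,0]

```text
time: 4.52
tool_pos: [0.507, 0.1533, 0.1449]
tcp_rot: [0.784, -0.62, 0.0, -0.0]
force: [0.3, -0.1, 0.4]
finger_gap: 0.006
```

play_rows:
  claw: [0,0,0,0,0,0]
  translation:
    - [0,0,0.2]
    - [0,0,0.2]
    - [0,0,0.2]
    - [0,0,0.2]
    - [0,0,0]
    - [0,0,0]
  yaw: [0,0,0,0,0,0]

```text
time: 5.02
tool_pos: [0.5063, 0.1532, 0.1358]
tcp_rot: [0.784, -0.62, -0.0, 0.0]
force: [0.8, -0.1, -0.3]
finger_gap: 0.007
```

play_rows:
  claw: [0,0,0,0,0]
  translation:
    - [0,0,0.2]
    - [0,0,0.2]
    - [0,0,0.2]
    - [0,0,0]
    - [0,0,0]
  yaw: [0,0,0,0,0]

```text
time: 5.43
tool_pos: [0.5064, 0.1532, 0.1298]
tcp_rot: [0.784, -0.62, -0.0, 0.0]
force: [-0.3, 0.0, 0.4]
finger_gap: 0.004
```

play_rows:
  claw: [0,0,0,0,0]
  translation:
    - [0,0,0.1]
    - [0,0,0.1]
    - [0,0,0.1]
    - [0,0,0]
    - [0,0,0]
  yaw: [0,0,0,0,0]

```text
time: 5.85
tool_pos: [0.5064, 0.1532, 0.1269]
tcp_rot: [0.784, -0.62, 0.0, 0.0]
force: [0.5, -0.1, 3.0]
finger_gap: 0.005
```

play_rows:
  claw: [0,0,0,0,0]
  translation:
    - [0,0,0.1]
    - [0,0,0.1]
    - [0,0,0]
    - [0,0,0]
    - [0,0,0]
  yaw: [0,0,0,0,0]

```text
time: 6.27
tool_pos: [0.5064, 0.1532, 0.1249]
tcp_rot: [0.784, -0.62, 0.0, -0.0]
force: [0.0, -0.4, 3.7]
finger_gap: 0.004
```

```bash
python3 - <<'E'
from h import *
s=bot.state();print(s['time'],s['tool_pos'],s['force'])
for c in ['wrist','side']:
    p=bot.camera(c); save(p,c+'3')
    for l in ['can_a_top','bail_a_tab']: print(c,l,pin(p,l))
E
```

```text
6.2667 [0.50638893 0.15321134 0.12488905] [ 1.90413494e-03 -3.57404382e-01  3.66881477e+00]
wrist can_a_top [([0.5089, 0.1511, 0.1251], 0.72), ([0.5466, -0.0409, 0.0384], 0.64)]
wrist bail_a_tab [([0.5721, 0.1678, 0.1146], 0.96)]
side can_a_top [([0.5082, 0.1543, 0.1218], 0.81)]
side bail_a_tab [([0.577, 0.1703, 0.1175], 0.45)]
```

View pics/wrist3.png

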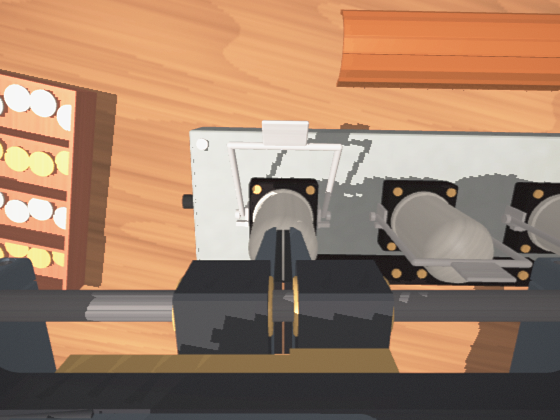

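wrist3: the fingertips are on the can top at about (283,230), with the bail still thrown back and its tab at (285,132). I'll keep pressing until the force shows it has bottomed.

play_rows:
  claw: [0,0,0,0]
  translation:
    - [0,0,0.1]
    - [0,0,0.1]
    - [0,0,0]
    - [0,0,0]
  yaw: [0,0,0,0]

```text
time: 6.9
tool_pos: [0.5066, 0.1532, 0.1244]
tcp_rot: [0.784, -0.62, 0.0, -0.0]
force: [-7.8, -1.5, 34.4]
finger_gap: 0.002
```

play_rows:
  claw: [0,0,0,0]
  translation:
    - [0,0,0.1]
    - [0,0,0]
    - [0,0,0]
    - [0,0,0]
  yaw: [0,0,0,0]

```text
time: 7.23
tool_pos: [0.5067, 0.1533, 0.1242]
tcp_rot: [0.784, -0.62, 0.001, -0.001]
force: [-13.2, -2.8, 50.9]
finger_gap: 0.011
```

The can bottomed out at z = 0.1244, with force up to 50 N. Backing off, then going around to the bail's outer side.

play_rows:
  claw: [0,0,0,0,0,0,0,0,0,0]
  translation:
    - [0,0,-0.5]
    - [0,0,-2]
    - [0,0,-3]
    - [0,0,-1]
    - [0,-3,0]
    - [0,-3,0]
    - [0,-3,0]
    - [0,-2,0]
    - [0,0,0]
    - [0,0,0]
  yaw: [0,0,0,0,0,0,0,0,0,0]

```text
time: 8.07
tool_pos: [0.6136, 0.1786, 0.186]
tcp_rot: [0.784, -0.62, -0.0, 0.0]
force: [-1.1, -0.6, 0.4]
finger_gap: 0.005
```

```bash
python3 - <<'E'
from h import *
s=bot.state();print(s['time'],s['tool_pos'],s['force'])
for c in ['side','scene']:
    p=bot.camera(c); save(p,c+'4')
    for l in ['can_a_top','bail_a_tab']: print(c,l,pin(p,l))
u=np.array([.972,.235,0]); print(totool(np.array([.507,.1533,.110])+.105*u))
E
```

```text
8.0667 [0.61358495 0.17859856 0.18597394] [-1.12910991 -0.62949105  0.39883682]
side can_a_top [([0.5079, 0.1557, 0.1247], 0.68), ([0.5022, 0.1522, 0.042], 0.39), ([0.5782, 0.17, 0.1231], 0.36)]
side bail_a_tab [([0.5764, 0.1711, 0.1174], 0.62)]
scene can_a_top [([0.5055, 0.1515, 0.1154], 0.83)]
scene bail_a_tab [([0.5312, 0.055, 0.0437], 0.72), ([0.577, 0.1657, 0.1163], 0.48), ([0.506, 0.155, 0.122], 0.23)]
[-0.03871076  0.37126311  7.71111248]
```

View pics/side4.png

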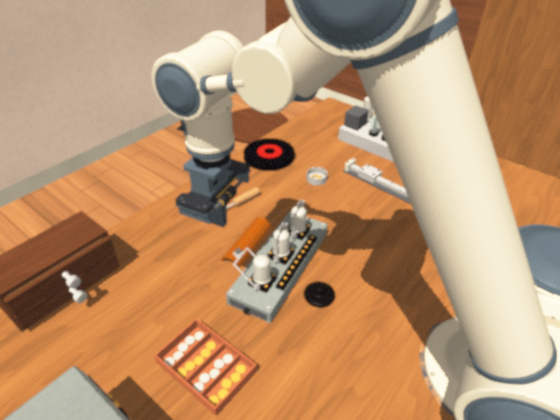

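side4: the can at (262,265) now sits level with its neighbours, and the bail is still back at (238,255). The fingers are clear on the bail's outer side. Descending, then approaching it.

play_rows:
  claw: [0,0,0,0,0,0,0]
  translation:
    - [0,0,2.5]
    - [0,0,2.5]
    - [0,0,2]
    - [0,0,0.9]
    - [0,0,0]
    - [0,0.8,0]
    - [0,0,0]
  yaw: [0,0,0,0,0,0,0]

```text
time: 8.95
tool_pos: [0.6049, 0.1766, 0.1091]
tcp_rot: [0.784, -0.62, 0.0, -0.0]
force: [0.4, -0.1, -0.3]
finger_gap: 0.004
```

```bash
python3 - <<'E'
from h import *
s=bot.state();print(s['time'],s['tool_pos'],s['force'])
for c in ['side','wrist']:
    p=bot.camera(c); save(p,c+'5')
    for l in ['bail_a_tab']: print(c,l,pin(p,l))
print(totool([.507,.1533,.138])) 
E
```

```text
8.95 [0.60486246 0.17661212 0.10911045] [ 0.36040339 -0.10347042 -0.29445397]
side bail_a_tab [([0.5751, 0.1694, 0.1183], 0.62)]
wrist bail_a_tab []
[ 3.38705305e-03  1.01829064e+01 -2.91723389e+00]
```

View pics/wrist5.png

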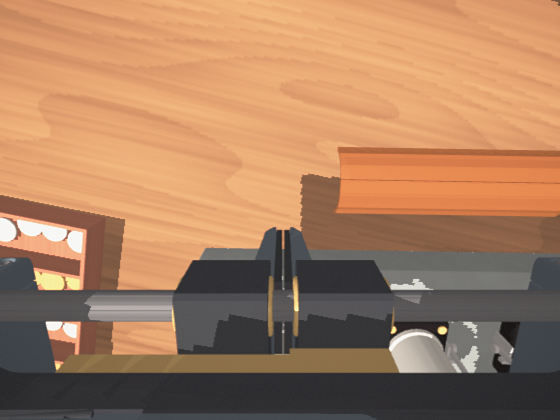

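View pics/side5.png

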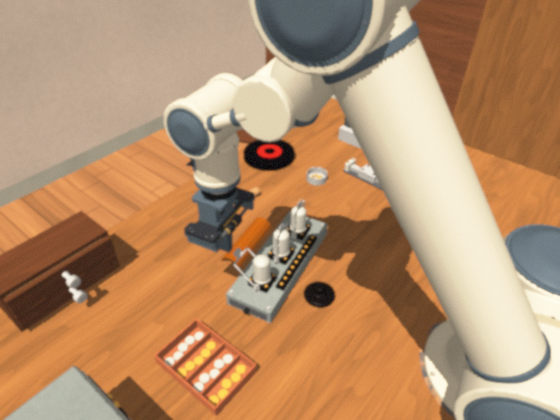

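side5: the fingers stand just beyond the tab, which is at about (240,255). wrist5: the fingertips at (283,240) are clear of the lens. Starting the push.

play_rows:
  claw: [0,0,0,0,0,0,0]
  translation:
    - [0,0.8,0]
    - [0,0.8,-0.2]
    - [0,1,-0.4]
    - [0,1,-0.6]
    - [0,1,-0.6]
    - [0,0,0]
    - [0,0,0]
  yaw: [0,0,0,0,0,0,0]

```text
time: 9.73
tool_pos: [0.5604, 0.166, 0.1267]
tcp_rot: [0.784, -0.62, 0.0, -0.0]
force: [1.0, 0.2, -0.2]
finger_gap: 0.001
```

```bash
python3 - <<'E'
from h import *
s=bot.state();print(s['time'],s['tool_pos'],s['force'])
for c in ['side','scene']:
    p=bot.camera(c); save(p,c+'6')
    for l in ['bail_a_tab']: print(c,l,pin(p,l))
print(totool([.507,.1533,.138])) 
E
```

```text
9.7333 [0.56044361 0.16600896 0.12665863] [ 1.00053091  0.23829266 -0.20941938]
side bail_a_tab [([0.5411, 0.1602, 0.1426], 0.66)]
scene bail_a_tab [([0.5401, 0.1561, 0.1416], 0.57)]
[ 1.43417221e-03  5.55948575e+00 -1.23139848e+00]
```

View pics/side6.png

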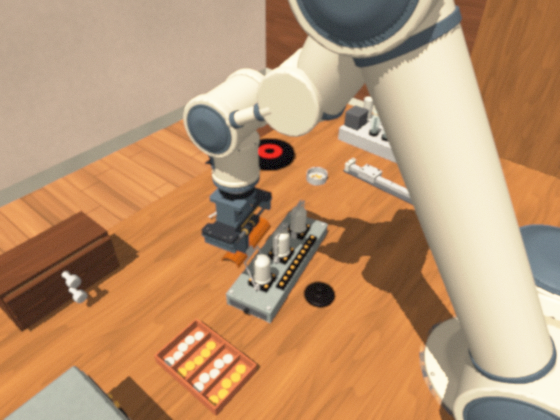

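The bail is following: the tab is now about 35 mm out, at z ≈ 0.142. Continuing.

play_rows:
  claw: [0,0,0,0,0,0]
  translation:
    - [0,0.8,-0.6]
    - [0,0.8,-0.4]
    - [0,0.8,-0.2]
    - [0,0.6,0]
    - [0,0,0]
    - [0,0,0]
  yaw: [0,0,0,0,0,0]

```text
time: 10.43
tool_pos: [0.5313, 0.1591, 0.1381]
tcp_rot: [0.784, -0.62, -0.0, -0.0]
force: [1.0, 0.6, 0.6]
finger_gap: 0.006
```

play_rows:
  claw: [0,0,0,0,0]
  translation:
    - [0,0.3,0]
    - [0,0.3,0]
    - [0,0.2,0]
    - [0,0,0]
    - [0,0,0]
  yaw: [0,0,0,0,0]

```text
time: 10.85
tool_pos: [0.5248, 0.1575, 0.138]
tcp_rot: [0.784, -0.62, 0.001, -0.001]
force: [5.4, 2.1, -2.7]
finger_gap: 0.005
```

```bash
python3 - <<'E'
from h import *
s=bot.state();print(s['time'],s['tool_pos'],s['force'])
for c in ['side','scene']:
    p=bot.camera(c); save(p,c+'7')
    for l in ['bail_a_tab']: print(c,l,pin(p,l))
print(totool([.507,.1533,.138])) 
E
```

```text
10.85 [0.52475452 0.15750636 0.1379979 ] [ 5.41316978  2.05113501 -2.72967011]
side bail_a_tab [([0.5067, 0.1547, 0.1509], 0.56)]
scene bail_a_tab [([0.5085, 0.1484, 0.1452], 0.43)]
[-1.20458676e-04  1.82534906e+00 -5.26351655e-03]
```

play_rows:
  claw: [0,0,0,0]
  translation:
    - [0,0.15,0]
    - [0,0,0]
    - [0,0,0]
    - [0,0,0]
  yaw: [0,0,0,0]

```text
time: 11.38
tool_pos: [0.5243, 0.1574, 0.1381]
tcp_rot: [0.784, -0.62, 0.001, -0.001]
force: [9.2, 3.6, -6.4]
finger_gap: 0.004
```

The bail is at its stop: the force rises while the tool hardly moves. Backing straight off and then up.

play_rows:
  claw: [0,0,0,0,0,0,0,0,0,0]
  translation:
    - [0,-0.5,0]
    - [0,-1.5,0]
    - [0,-2.5,0]
    - [0,-2.5,0]
    - [0,0,-3]
    - [0,0,-3]
    - [0,0,-3]
    - [0,0,-1]
    - [0,0,0]
    - [0,0,0]
  yaw: [0,0,0,0,0,0,0,0,0,0]

```text
time: 12.22
tool_pos: [0.5904, 0.1731, 0.2377]
tcp_rot: [0.784, -0.62, 0.0, -0.0]
force: [0.2, -0.6, -0.3]
finger_gap: 0.001
```

```bash
python3 - <<'E'
from h import *
s=bot.state();print(s['time'],s['tool_pos'],s['force'])
for c in ['side','scene','wrist']:
    p=bot.camera(c); 
    for l in ['bail_a_tab','can_a_top']: print(c,l,pin(p,l))
    im=p['image']
    if c=='side': im=cv2.resize(im[190:330,180:380],None,fx=4,fy=4,interpolation=cv2.INTER_CUBIC)
    if c=='scene': im=cv2.resize(im[130:270,200:400],None,fx=4,fy=4,interpolation=cv2.INTER_CUBIC)
    save({'image':im},c+'8')
E
```

```text
12.2167 [0.59038194 0.17309462 0.2376977 ] [ 0.16332783 -0.57688848 -0.32221582]
side bail_a_tab [([0.5088, 0.1563, 0.1485], 0.42)]
side can_a_top [([0.5057, 0.1538, 0.1228], 0.74), ([0.553, -0.4327, 0.0381], 0.17)]
scene bail_a_tab [([0.507, 0.152, 0.1501], 0.49), ([0.6819, -0.3239, 0.0014], 0.33)]
scene can_a_top [([0.5079, 0.1533, 0.1207], 0.61), ([0.5096, 0.1513, 0.0402], 0.57)]
wrist bail_a_tab []
wrist can_a_top [([0.5083, 0.1524, 0.1223], 0.49)]
```

View pics/side8.png

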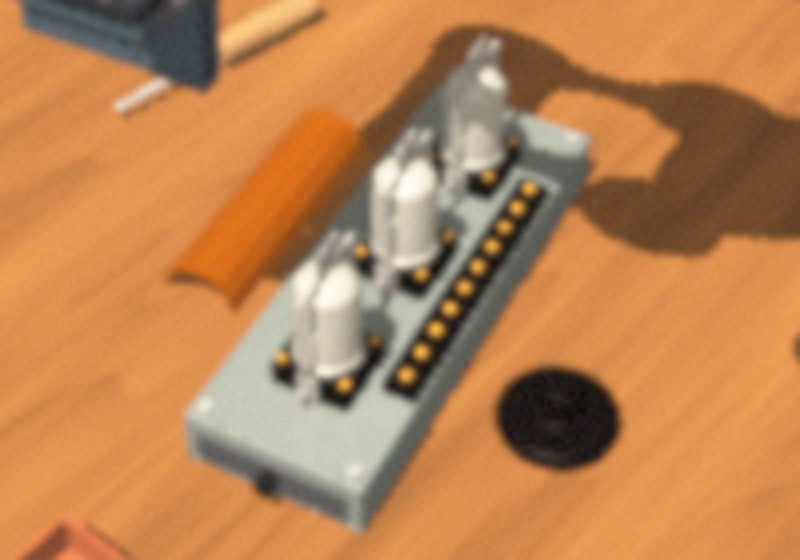

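View pics/scene8.png

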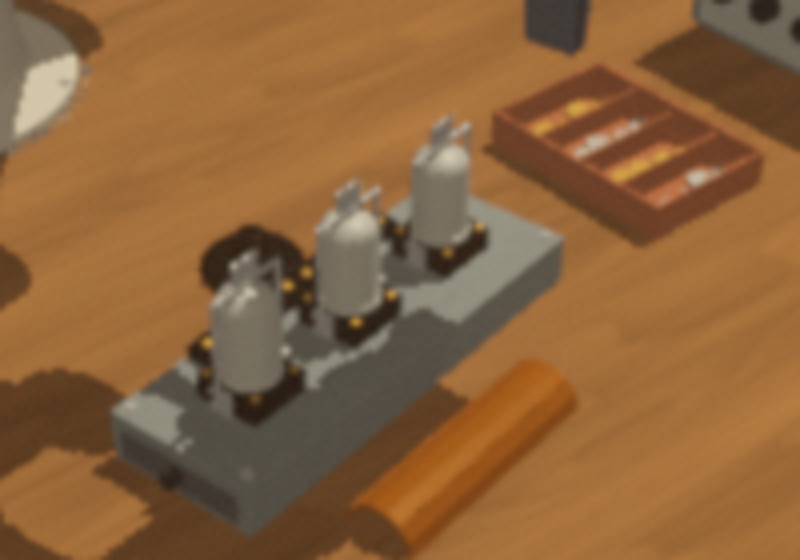

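side8 and scene8: all three relays look the same, with each can seated and each bail upright. The worked relay is at about (325,320) in side8 and (440,200) in scene8. The bystanders are undisturbed and the robot is clear, so I'm handing in.

```bash
python3 -c "
from h import *
print(bot.finish_job())"
```

```text
the job is handed in; nothing more can be done
None
```

I pressed the proud can (the left relay, at y ≈ 0.15) home with shut fingers. I then pushed its bail over from the outer side until it met its stop, backed off clear and handed the job in at about 12 s.

**Can:** it stopped at z = 0.124 m with the press force reaching about 50 N. That was more than the 8 to 15 N needed, but well below the 120 N wrist limit. The 40 N limit is for the arm and the gripper's body, and only the fingertips touched the can.

**Bail:** the resistance rose to about 10 N sideways while the tool hardly moved. Afterwards the two fixed cameras put the tab at z ≈ 0.149 m, directly over the can, against 0.148 m expected for upright.

**Other things:** in the last pictures the other two relays are still seated and latched. The lens, clamp and coin tray look unmoved, and the robot stood clear with near-zero force.

**Checks that disagreed or were missing:**
- The networks' can-top heights scattered by several mm, from 0.115 to 0.125 m after the press, so I relied on the bottoming force and the level look beside the neighbouring cans.
- The wrist camera did not find the tab in the last check.
- I did not measure the positions of the bystanders.

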